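Roll the sanding drum under the height gauge, feel for its top and clamp the gauge

TASK

Check the turned wooden sanding drum for size: without picking it up, roll it along the surface board by pushing its side until it lies still on the scribed line under the height gauge, its axis straight over the line, without ever overrunning it. Then lower the gauge by its upright tab until the foot rests gently on the top of the drum, with the drum still on the line, and swing the clamp lever fully round, away from the robot, to lock the gauge at that height. Leave the gauge touching the drum, and leave the tools and containers around undisturbed.

Things in the scene. Friction and masses are not known exactly. Their poses are not given: they have to be found in the camera images.
- mark (a point): Centre of the dark scribed line (4 x 225 mm) on top of the fixed grey surface board, straight below the gauge's foot. x: along the line, away from the robot; y: along the board, the way the drum travels (it starts 110 to 190 mm off on the -y side); z up. The board's top is 18 mm above the table and spans x -95 to 175, y -260 to 260 mm. Bystanders stand at y +165 to +245 and at x 130, y -200.
- column (a point): Top centre, as built 280 mm above the table, of the gauge's fixed upright steel column (20 mm in diameter), 120 mm from the mark along its +x, beyond the drum's far end, on a 50 x 100 x 14 mm steel base. The carriage slides on it. Axes as the mark's.
- drum: Loose turned wooden drum, 80 mm diameter, 120 mm long, 0.3 to 0.55 kg; the point is its centre, 40 mm above the board; its x is its axis (y, z turn with rolling), up to 0.06 rad off the line's direction. Rolls freely: let go at 50 mm/s it coasts about 10 mm, at 100 mm/s 40 mm. Pushing near its middle keeps its heading. The gauge overhangs: near the line push with the gripper leaning back (to -y) 30 degrees.
- carriage: The gauge's aluminium carriage; the point is over the mark at the underside of its level arm (24 wide, 22 mm thick). Starts 193 to 213 mm above the table, slides down to 113, stays where left (2 N to lower, 10 N to lift). Below hangs a stem with a flat 28 mm foot whose underside is an unknown 45 to 65 mm below this point: feel for the touch. The foot is sprung: 1 N, then 1.2 N/mm for 8 mm, then solid.
- tab (a point): Centre of the upright tab on top of the carriage's arm, over the mark, 44.5 mm above the carriage's point: 45 mm tall, 18 mm thick along the mark's y, 26 mm wide along its x. Grip it from above across the 18 mm to push the carriage down; nothing stands above it. Press the drum with no more than 20 N.
- clamp_knob (a point): Centre of the upright black knob (16 mm diameter, 36 mm tall, top 18 mm above this point) on the end of the clamp lever. The lever is level, 85 mm long, its 10 mm bar 16 mm below this point; it turns about the column on the carriage and rides with it. At 0 it points from the column 60 degrees from the mark's -x towards +y; to lock, the knob swings away from the robot, clockwise from above.
- clamp (a joint): Angle of the clamp lever in rad: starts at 0 to 0.15 (loose); 1.0 is the stop, fully locked (clockwise seen from above). Needs about 1 N at the knob and stays where it is left.
- sanding_block: Bystander: sanding block, not to be moved (at most 25 mm).
- glue_bottle: Bystander: glue bottle, not to be moved (at most 25 mm).
- wax_tin: Bystander: wax tin, not to be moved (at most 25 mm).
- screwdriver: Bystander: screwdriver, not to be moved (at most 25 mm).
- glue_brush: Bystander: glue brush, not to be moved (at most 25 mm).
Things that resemble listed ones, but are neither listed nor needed, are in the scene too. Of the things shaped like the drum, the wooden one is meant.

How it is judged (in metres and radians):
On the way, in this order (a step that is already met when the one before it is completed fails the run):
1. the drum lies still on the scribed line, its axis over the line, not touched by the fingers (y of drum in the frame of mark between -0.008 and 0.008 m and x of drum in the frame of mark between -0.03 and 0.03 m and angle between the x axis of drum and the x axis of mark, either way round below 0.12 rad and linear speed of drum below 0.01 m/s and angular speed of drum below 0.25 rad/s and contact force between the fingers and drum below 0.1 N), for 0.3 s.
2. the gauge's foot rests on the top of the drum (y of drum in the frame of mark between -0.01 and 0.01 m and x of drum in the frame of mark between -0.03 and 0.03 m and angle between the x axis of drum and the x axis of mark, either way round below 0.12 rad and contact force between carriage and drum above 0.8 N), for 0.3 s.
3. the clamp lever is swung round to locked while the foot still touches the drum (value of joint clamp above 0.9 rad and contact force between carriage and drum above 0.4 N), for 0.2 s.
At the end, for the whole second after the job is handed in: The drum lies at rest on the scribed line (axis within 10 mm of it and 0.12 rad of its direction, within 30 mm of the gauge's axis lengthwise), the gauge's foot presses on it with at least 0.4 N, and the clamp lever is at 0.9 rad or more (all of step 3 and y of drum in the frame of mark between -0.01 and 0.01 m and x of drum in the frame of mark between -0.03 and 0.03 m and angle between the x axis of drum and the x axis of mark, either way round below 0.12 rad and linear speed of drum below 0.01 m/s and angular speed of drum below 0.25 rad/s); the robot touches nothing.
It fails at once if the drum overruns the line by more than 15 mm (y of drum in the frame of mark above 0.015 m).
It fails at once if the drum is lifted off the board by more than 10 mm (z of drum in the frame of mark above 0.05 m).
It fails at once if the gauge's foot is pressed on the drum with more than 20 N (contact force between carriage and drum above 20 N).
It fails at once if a bystander is disturbed (moved more than 25 mm) (distance of any of sanding_block, glue_bottle, wax_tin, screwdriver, glue_brush from where it was at the start of the episode above 0.025 m).
It also fails if it takes over 72 s, if anything falls off the work surface, if the arm or the gripper's body presses on something with over 40 N, if the wrist force passes 120 N, or if a joint passes its speed limit or range.

ROBOT

A 6-joint arm with a two-finger parallel gripper is mounted at the origin on the work surface. World frame = base frame: x ahead of the robot, y to its left, z up, the work surface at z = 0. Lengths are in m, angles in degrees, forces in N, time in s.
With the tool pointing down it reaches from about 0.25 to 0.725 m from the base axis. Payload 9.7 kg.
Tool frame: the origin (TCP) lies at the very end of the fingers, on their centre line; the grasp point (between the pads) lies 19 mm behind it; z points along the fingers, y is the line along which they close (so a half turn about z gives the same grasp; the last joint's range is limited). The gripper opens to 85 mm and grips with 20 to 120 N. Pads are 22 mm wide; open, the fingers measure 114 mm over their backs; the gripper's body (76 mm by 85 mm) begins 54 mm behind the grasp point. The pads swing forward as they close: fully open they stand 13 mm farther back than shut.
Start: joints at [72.766, 4.979, 10.078, 95.1, 0, 90], TCP at [0.163, 0.525, 0.231] pointing down, gripper open.
Joint ranges: [-179.16, 179.16], [-48.56, 103.87], [-65.8, 70.77], [-126.05, 130.52], [-82.76, 87.17], [-180, 180]. Speed limits (degrees/s): [127.2, 127.2, 147.25, 180, 180, 180].

INTERFACE

Orientations are given as [roll, pitch, yaw] about the fixed x, y, z axes, in that order (R = Rz(yaw) Ry(pitch) Rx(roll)).
In Python, from workcell import telemetry, optics, workorder gives the robot as it stands.
- The arm moves only by the shell command python3 -m handwheel 'ROWS' [FORCE]. ROWS is JSON, a list of rows, each an object of numbers: "tx", "ty", "tz": the shift along the tool's x, y, z in m; "ax", "ay", "az": the turn, a rotation vector about the tool's x, y, z in degrees; "jaw": the gripper command: -1 is shut, 1 is fully open, values between are in proportion. A call has exactly 10 rows; each row shifts and turns the commanded pose from where the row before left it, along the tool's axes as they then stand; what a row does not reach is not made up. A row lasts 1/8 s, in which the tool goes at most 62.5 mm and 10.7 degrees, less where a joint would pass 70% of its speed; a pose out of reach is approached as far as the arm can. A call is refused whole if a number of a shift passes 0.0625 or a number of a turn 10.7, either way. A call with a gripper value outside its range is refused whole. The fingers move at their own pace and stop on an object; FORCE is the grip in N (left out, the last holds). Time passes only in rows, so rows that do not move let the fingers close, or fill a call up. It gives the time, the measured TCP pose, the force, the opening and the grip force at its end, in the units of the state.
- telemetry.get_obs(): the state, without advancing time (a new reading comes with each control period).
- optics.camera(name): name is "scene" or "top" or "wrist"; returns a dict with "color" (384x512x3 uint8, red, green, blue), "K" (3x3 intrinsics, pixels), "k1" (the pictures are not rectified: a ray, as slopes to the right and down, at radius r is drawn at 1 + k1 r^2 times it, then the intrinsics apply), "extrinsics" (4x4, takes a point from camera to world coordinates); the wrist camera has in their place "mount" (4x4, takes a point from camera to tool coordinates, whose origin is the TCP and whose axes are the flange's). Camera axes: x right, y down, z forward; pixel columns grow to the right and rows downward; lengths in m; the calibration is good to about 2 mm. A picture is of the moment at which its call begins: read the wrist's pose just before it. There is no depth.
- workorder.job_done(): hands the job in; it is judged then, once.
The state is a dict: "time": time; "q": joint angles; "qd": joint speeds; "joint_efforts": joint torques, N m; "ee_pos": TCP position; "tcp_rot": TCP orientation; "wrist_force": force on the tool from outside, world axes, zero at the start; "torque": the same for the moment, N m; "opening": finger opening in m; "grasp_force": force on a finger pad.
Only numpy, scipy, OpenCV 4.12 (cv2) and the standard library are available. Lean on these libraries where they do the work, as an engineer would, in place of code of your own. Each camera call takes 0.05 s, during which the arm holds its last target. There are 200 camera calls.

## Working session

There is one attempt and no reset: what is moved stays moved. The work goes in short steps, Python scripts to look and compute and a shell command to move; the robot and the scene stay as the last step left them, time stands still between calls to the robot, and variables do not carry over. Pictures are saved under pics/ and viewed, at most 10 in all, crops included, and the job is handed in when it is done.

```bash
mkdir -p pics; ls; python3 - <<'E'
from workcell import telemetry, optics
import cv2, numpy as np
o=telemetry.get_obs(); print(o)
for n in ("scene","top"):
    c=optics.camera(n); cv2.imwrite(f"pics/{n}0.png",c["color"][:,:,::-1]); np.savez(f"pics/{n}0.npz",**c)
    print(n,c["K"].tolist(),c["k1"],np.round(c["extrinsics"],4).tolist())
a=[cv2.imread(f"pics/{n}0.png") for n in("scene","top")]
E
```

```text
pics
{'time': 0.0, 'q': array([ 7.27651876e+01,  5.00967145e+00,  1.00352146e+01,  9.50972265e+01,
       -8.04304893e-04,  8.99994775e+01]), 'qd': array([-0.02409564, -0.02670651, -0.05306847, -0.01782835,  0.08575165,
        0.03059947]), 'joint_efforts': array([-8.78273931e-04, -5.20383525e+01,  4.64808226e+01,  1.61373796e-02,
       -2.26030795e-05,  1.75289586e-05]), 'ee_pos': array([0.1629005 , 0.5251033 , 0.23060357]), 'tcp_rot': array([-1.79928317e+02,  8.03650609e-04,  1.62765711e+02]), 'wrist_force': array([-0.38532516,  0.51169441,  0.52054951]), 'torque': array([ 0.0533934 ,  0.02270481, -0.01304571]), 'grasp_force': 0.0, 'opening': 0.08521048684128894}
scene [[393.4038265496654, 0.0, 254.42401364066643], [0.0, 393.4038265496654, 193.1303169882092], [0.0, 0.0, 1.0]] -0.06360480140034096 [[0.5384, 0.6543, -0.5311, 1.1255], [0.8425, -0.4034, 0.3571, -0.4289], [0.0195, -0.6397, -0.7684, 1.0454], [0.0, 0.0, 0.0, 1.0]]
top [[462.76746784995606, 0.0, 252.65667259861755], [0.0, 462.76746784995606, 184.6768042658738], [0.0, 0.0, 1.0]] -0.13614316210377897 [[-0.0053, -0.994, 0.1096, 0.3031], [-1.0, 0.0053, -0.0002, -0.0148], [-0.0004, -0.1096, -0.994, 1.9382], [0.0, 0.0, 0.0, 1.0]]
```

View pics/scene0.png

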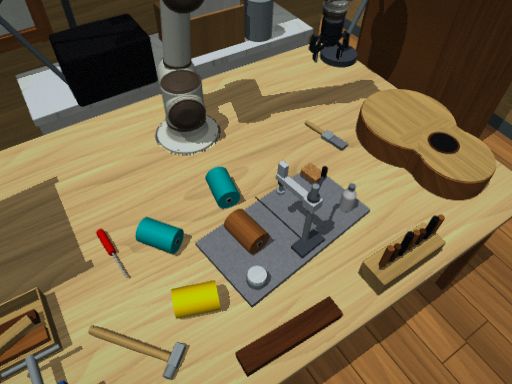

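View pics/top0.png

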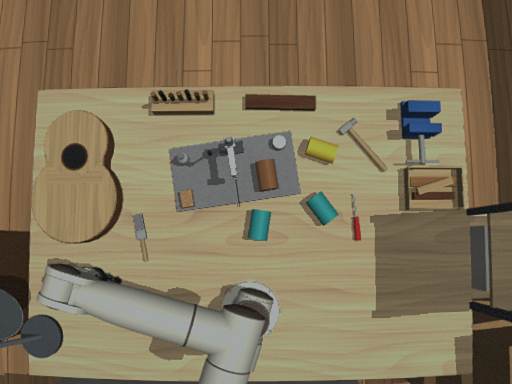

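Candidates for the drum: brown wooden (scene 246,230; top 266,174), teal (scene 222,187 / 160,235; top 260,225 / 322,208), yellow (scene 196,298; top 322,150). The wooden one lies on the board, so it is the one I want. The gauge arm is at top (232,160). I'll check with crops.

```bash
python3 - <<'E'
import cv2
s=cv2.imread("pics/scene0.png")[150:300,190:375]; t=cv2.imread("pics/top0.png")[125:215,165:305]
cv2.imwrite("pics/sc.png",cv2.resize(s,None,fx=4,fy=4,interpolation=cv2.INTER_CUBIC))
cv2.imwrite("pics/tc.png",cv2.resize(t,None,fx=5.5,fy=5.5,interpolation=cv2.INTER_CUBIC))
E
```

```text
(no output)
```

View pics/sc.png

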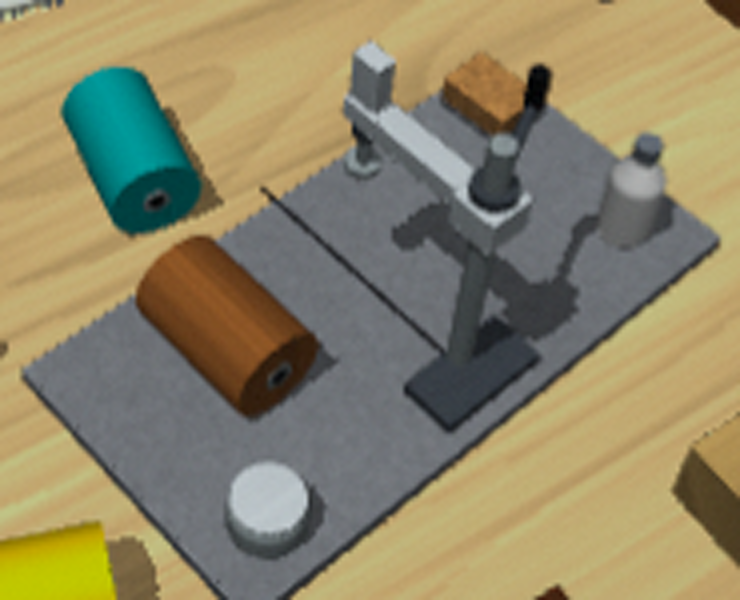

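View pics/tc.png

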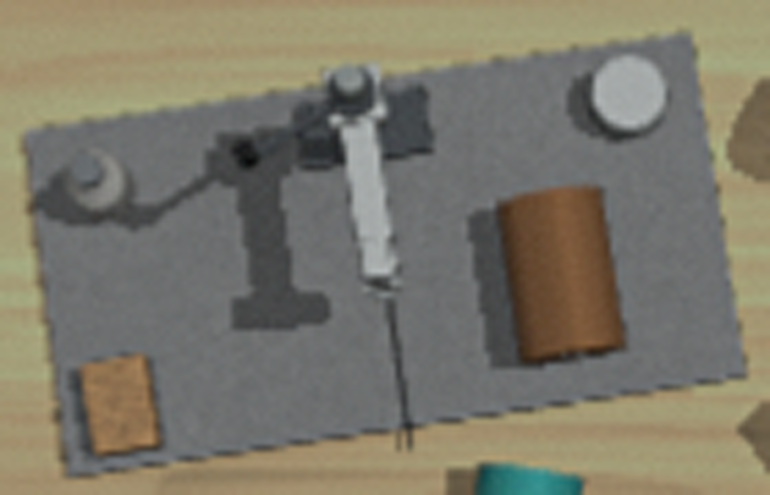

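The crops confirm the choice: the brown wooden drum lies on the board at scene crop (228,325) and top crop (562,275), with the tin beyond it. The tab top is at scene crop (372,52), the knob top at (541,70), and the column top at (504,142). Next I fit the board pose, the drum silhouette, and the gauge heights.

```bash
cat > cam.py <<'E'
import numpy as np, cv2
from scipy.optimize import least_squares, minimize
def load(n): return dict(np.load(f"pics/{n}.npz"))
def proj(c,P,E=None):
    E=c["extrinsics"] if E is None else E
    p=(np.atleast_2d(P)-E[:3,3])@E[:3,:3]; s=p[:,:2]/p[:,2:]
    s=s*(1+float(c["k1"])*(s**2).sum(1,keepdims=True))
    return s@c["K"][:2,:2].T+c["K"][:2,2]
def m2w(m,P):
    P=np.atleast_2d(P).astype(float); c,s=np.cos(m[2]),np.sin(m[2])
    return np.c_[m[0]+c*P[:,0]-s*P[:,1], m[1]+s*P[:,0]+c*P[:,1], P[:,2]]   # z is world height
def cyl(x,y,yaw,r=.04,L=.12,z=.058):
    a=np.linspace(0,2*np.pi,48); ca,sa=np.cos(yaw),np.sin(yaw); pts=[]
    for e in(-L/2,L/2):
        pts.append(np.c_[x+e*ca-r*np.cos(a)*sa, y+e*sa+r*np.cos(a)*ca, z+r*np.sin(a)])
    return np.vstack(pts)
def drum_mask(c,box):
    h=cv2.cvtColor(c["color"],cv2.COLOR_RGB2HSV); m=cv2.inRange(h,(4,120,30),(16,255,220))
    o=np.zeros_like(m); u0,v0,u1,v1=box; o[v0:v1,u0:u1]=m[v0:v1,u0:u1]
    o=cv2.morphologyEx(o,cv2.MORPH_CLOSE,np.ones((3,3)))
    k,l,s,_=cv2.connectedComponentsWithStats(o); return (l==1+np.argmax(s[1:,4])).astype(np.uint8)
def sil(c,p,k=4):
    h=cv2.convexHull(proj(c,cyl(*p)).astype(np.float32)); im=np.zeros((384*k,512*k),np.uint8)
    cv2.fillConvexPoly(im,np.round((h+.5)*k-.5).astype(np.int32),1); return cv2.resize(im.astype(np.float32),(512,384),interpolation=cv2.INTER_AREA)
def fit_drum(cs,p0):  # cs: [(cam,mask)]
    f=lambda p:sum(np.abs(sil(c,p)-m).sum() for c,m in cs)
    b=minimize(f,p0,method="Nelder-Mead",options=dict(initial_simplex=np.array([p0]*4)+np.vstack([np.zeros(3),np.diag([.02,.02,.1])]),xatol=1e-4))
    return b.x,b.fun
E
python3 - <<'E'
from cam import *
S,T=load("scene0"),load("top0")
ts=lambda u,v:np.array([(u+.5)/4-.5+190,(v+.5)/4-.5+150]); tt=lambda u,v:np.array([(u+.5)/5.5-.5+165,(v+.5)/5.5-.5+125])
obs=[(T,tt(25,132),(.175,.26,.018)),(T,tt(690,35),(.175,-.26,.018)),(T,tt(745,375),(-.095,-.26,.018)),(T,tt(65,475),(-.095,.26,.018)),
(S,ts(25,375),(-.095,-.26,.018)),(S,ts(718,242),(.175,.26,.018)),(T,tt(352,82),(.12,0,.28)),(S,ts(504,142),(.12,0,.28))]
r=lambda m:np.concatenate([(proj(c,m2w(m,P))[0]-u) for c,u,P in obs])
f=least_squares(r,[.5,0,0.1]); m=f.x; print("mark",m,np.round(f.fun.reshape(-1,2),2).tolist())
l=[(T,tt(390,305)),(T,tt(404,425)),(S,ts(265,190)),(S,ts(440,350))]
def back(c,u,z):
    g=least_squares(lambda q:proj(c,[q[0],q[1],z])[0]-u,[.5,0]).x-m[:2]; C,s=np.cos(m[2]),np.sin(m[2]); return np.round([C*g[0]+s*g[1],C*g[1]-s*g[0]],4)
for c,u in l: print("line",back(c,u,.018))
# tab top (x=0,y=0) -> height ; knob top both
u=ts(372,52); g=least_squares(lambda z:proj(S,m2w(m,(0,0,z[0])))[0]-u,[.27]); print("tab top z",g.x,g.fun)
k=least_squares(lambda q:np.r_[proj(S,m2w(m,q))[0]-ts(541,69),proj(T,m2w(m,q))[0]-tt(247,152)],[.08,.07,.25]); print("knob top mark frame",k.x,k.fun)
d=[(S,drum_mask(S,(215,200,280,265))),(T,drum_mask(T,(250,150,285,200)))]
print([int(x[1].sum()) for x in d])
for cs in (d,d[:1],d[1:]):
    p,e=fit_drum(cs,[.5,-.1,.1]); q=p-m; C,s=np.cos(m[2]),np.sin(m[2]); print("drum",p,e,"mark:",C*q[0]+s*q[1],C*q[1]-s*q[0],q[2])
E
```

```text
mark [0.53817442 0.05718475 0.14476775] [[-0.47, -0.77], [-0.03, -1.3], [0.26, -0.44], [0.55, -0.05], [-1.67, -1.79], [0.62, -1.5], [-0.72, -1.22], [-0.58, 0.25]]
line [-0.0035 -0.0002]
line [-0.0955  0.0026]
line [-0.1063  0.0015]
line [0.1031 0.0005]
tab top z [0.26923979] [0.21211662 0.02260071]
knob top mark frame [0.08382489 0.07684233 0.26838426] [-0.72723061  0.03419132 -0.77764012 -0.60012982]
[1107, 520]
drum [ 0.55312756 -0.07128626  0.15661098] 181.4375 mark: -0.003736840086772315 -0.12928431011626373 0.011843225894391823
drum [ 0.55245361 -0.07074514  0.1358727 ] 89.0 mark: -0.004325682775686984 -0.12865162495859123 -0.008895046730726247
drum [ 0.55031505 -0.07186262  0.12877756] 93.375 mark: -0.00660307734794147 -0.12944889470018844 -0.015990190163589102
```

```bash
python3 -m handwheel '[{"tz":-0.012,"az":9.2},{"tz":-0.012,"az":9.2},{"tz":-0.012,"az":9.2},{"tz":-0.012,"az":9.2},{"tz":-0.012,"az":9.2},{"tz":-0.012,"az":9.2},{"tz":-0.012,"az":9.3},{"tx":-0.0475,"ty":0.0218,"tz":-0.02},{"tx":-0.0475,"ty":0.0218,"tz":-0.02},{"tx":-0.0475,"ty":0.0218,"tz":-0.02}]' && python3 -m handwheel '[{"tx":-0.0475,"ty":0.0218},{"tx":-0.0475,"ty":0.0218},{"tx":-0.0475,"ty":0.0218},{"tx":-0.0475,"ty":0.0218},{"tx":-0.0475,"ty":0.0218},{"tx":-0.0475,"ty":0.0218},{"tx":-0.0475,"ty":0.0218},{"tx":-0.0475,"ty":0.0218},{"tx":-0.0475,"ty":0.0218},{"tx":-0.0475,"ty":0.0218}]'
python3 - <<'E'
from workcell import telemetry, optics
import cv2, numpy as np
o=telemetry.get_obs(); c=optics.camera("wrist"); np.savez("pics/w1.npz",pos=o["ee_pos"],rot=o["tcp_rot"],**c)
print(o["time"],o["q"].round(1),o["wrist_force"],o["ee_pos"],o["tcp_rot"],np.round(c["mount"],4).tolist(),c["K"].tolist(),c["k1"])
cv2.imwrite("pics/w1.png",cv2.resize(c["color"][:,:,::-1],(768,576),interpolation=cv2.INTER_CUBIC))
E
```

```text
0.1 [72.8  5.  10.  95.1  0.  90. ] [-0.46272879 -0.31380007  0.07271543] [0.16289599 0.52512289 0.23065524] [-1.79933356e+02 -9.57084165e-04  1.62764706e+02] [[0.0002, -0.9586, -0.2847, 0.0729], [1.0, 0.0004, -0.0006, -0.0005], [0.0007, -0.2847, 0.9586, -0.1429], [0.0, 0.0, 0.0, 1.0]] [[285.21038916895753, 0.0, 257.37513864109536], [0.0, 285.21038916895753, 193.10892154025834], [0.0, 0.0, 1.0]] -0.021108953204743288$[0]: bad value
```

View pics/w1.png

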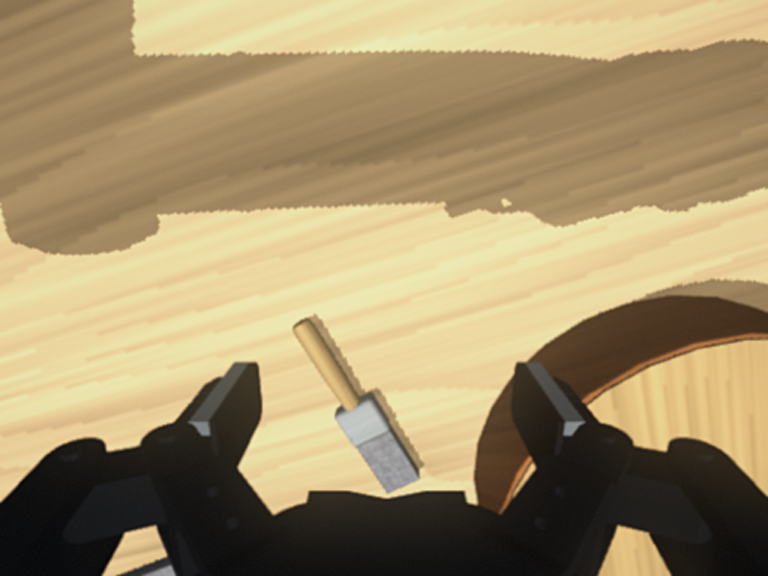

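The wrist view only shows the start area, with the brush at (365,400); the call was refused, so each row probably needs every key. I'll retry with full rows.

```bash
python3 -m handwheel '[{"tx":0,"ty":0,"tz":-0.012,"ax":0,"ay":0,"az":9.2,"jaw":1},{"tx":0,"ty":0,"tz":-0.012,"ax":0,"ay":0,"az":9.2,"jaw":1},{"tx":0,"ty":0,"tz":-0.012,"ax":0,"ay":0,"az":9.2,"jaw":1},{"tx":0,"ty":0,"tz":-0.012,"ax":0,"ay":0,"az":9.2,"jaw":1},{"tx":0,"ty":0,"tz":-0.012,"ax":0,"ay":0,"az":9.2,"jaw":1},{"tx":0,"ty":0,"tz":-0.012,"ax":0,"ay":0,"az":9.2,"jaw":1},{"tx":0,"ty":0,"tz":-0.012,"ax":0,"ay":0,"az":9.3,"jaw":1},{"tx":-0.0475,"ty":0.0218,"tz":-0.02,"ax":0,"ay":0,"az":0,"jaw":1},{"tx":-0.0475,"ty":0.0218,"tz":-0.02,"ax":0,"ay":0,"az":0,"jaw":1},{"tx":-0.0475,"ty":0.0218,"tz":-0.02,"ax":0,"ay":0,"az":0,"jaw":1}]' && python3 -m handwheel '[{"tx":-0.0475,"ty":0.0218,"tz":0,"ax":0,"ay":0,"az":0,"jaw":1},{"tx":-0.0475,"ty":0.0218,"tz":0,"ax":0,"ay":0,"az":0,"jaw":1},{"tx":-0.0475,"ty":0.0218,"tz":0,"ax":0,"ay":0,"az":0,"jaw":1},{"tx":-0.0475,"ty":0.0218,"tz":0,"ax":0,"ay":0,"az":0,"jaw":1},{"tx":-0.0475,"ty":0.0218,"tz":0,"ax":0,"ay":0,"az":0,"jaw":1},{"tx":-0.0475,"ty":0.0218,"tz":0,"ax":0,"ay":0,"az":0,"jaw":1},{"tx":-0.0475,"ty":0.0218,"tz":0,"ax":0,"ay":0,"az":0,"jaw":1},{"tx":-0.0475,"ty":0.0218,"tz":0,"ax":0,"ay":0,"az":0,"jaw":1},{"tx":-0.0475,"ty":0.0218,"tz":0,"ax":0,"ay":0,"az":0,"jaw":1},{"tx":-0.0475,"ty":0.0218,"tz":0,"ax":0,"ay":0,"az":0,"jaw":1}]'
cat > snap.py <<'E'
from workcell import telemetry, optics
import cv2, numpy as np, sys
def snap(n,name="wrist"):
    o=telemetry.get_obs(); c=optics.camera(name); np.savez(f"pics/{n}.npz",pos=o["ee_pos"],rot=o["tcp_rot"],**c)
    cv2.imwrite(f"pics/{n}.png",cv2.resize(c["color"][:,:,::-1],(768,576),interpolation=cv2.INTER_CUBIC))
    print(o["time"],o["q"].round(1),o["wrist_force"].round(1),o["ee_pos"].round(4),o["tcp_rot"].round(2))
if __name__=="__main__": snap(*sys.argv[1:])
E
python3 snap.py w2
```

```text
time: 1.4
ee_pos: [0.2487, 0.3923, 0.3756]
tcp_rot: [-180.0, 0.0, 98.3]
wrist_force: [0.1, 0.1, -0.0]
opening: 0.0855
grasp_force: 0.0
time: 2.65
ee_pos: [0.5329, -0.0467, 0.3751]
tcp_rot: [-180.0, -0.0, 98.3]
wrist_force: [0.9, 0.6, 0.4]
opening: 0.0855
grasp_force: 0.0
2.65 [ -5.    9.4  31.6 112.3   0.   76.7] [0.9 0.6 0.4] [ 0.5329 -0.0467  0.3751] [-1.800e+02 -1.000e-02  9.825e+01]
```

View pics/w2.png

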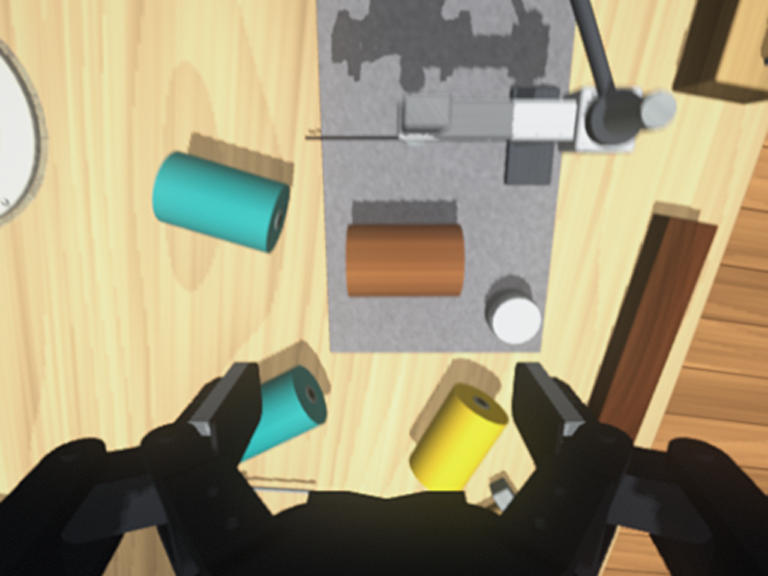

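Wrist view: board corners at (331,352) and (541,352), the line at (310–400,137), the drum at (405,260), the column top at (657,108) and the tab top at (427,110). The yellow drum (458,438) and a teal one (285,412) lie just off the board's -y end.

```bash
cat >> cam.py <<'E'
from scipy.spatial.transform import Rotation as Ro
def wcam(n):
    c=load(n); E=np.eye(4); E[:3,:3]=Ro.from_euler("xyz",c["rot"],degrees=True).as_matrix(); E[:3,3]=c["pos"]; c["extrinsics"]=E@c["mount"]; return c
def rel(m,p):
    C,s=np.cos(m[2]),np.sin(m[2]); a,b=p[0]-m[0],p[1]-m[1]; return np.array([C*a+s*b,C*b-s*a])
def back(c,u,z):
    return least_squares(lambda q:proj(c,[q[0],q[1],z])[0]-u,[.5,0]).x
W=lambda u,v:np.array([(u+.5)/1.5-.5,(v+.5)/1.5-.5])
E
python3 - <<'E'
from cam import *
c=wcam("w2"); M=[.5382,.0572,.1448]
pt=lambda u,v,z:back(c,W(u,v),z)
BL,BR=pt(331,352,.018),pt(541,352,.018); L1,L2=pt(310,137.5,.018),pt(396,138.5,.018)
print("corner dist",np.hypot(*(BR-BL)),"yaw corners",np.arctan2(*(BR-BL)[::-1]),"yaw line",np.arctan2(*(L2-L1)[::-1]))
for n,p in dict(BL=BL,BR=BR,L1=L1,L2=L2,col=pt(657,108,.28),tab=pt(427,110,.269),teal=pt(285,412,.05),tealtip=pt(325,400,.05),yellow=pt(458,438,.05),yelltop=pt(500,415,.04)).items(): print(n,p.round(4),rel(M,p).round(4))
m=drum_mask(c,(220,140,320,205)); print(m.sum()); p,e=fit_drum([(c,m)],[.553,-.071,.145]); print("drum",p,e,rel(M,p),p[2]-M[2])
E
```

```text
corner dist 0.26834354726936854 yaw corners 0.14340112894330598 yaw line 0.13211399436326673
BL [ 0.4852 -0.2144] [-0.0916 -0.2611]
BR [ 0.7508 -0.1761] [ 0.1767 -0.2615]
L1 [0.4344 0.0393] [-0.1053 -0.0027]
L2 [0.5287 0.0519] [-0.0102 -0.0039]
col [0.6573 0.0727] [ 0.1201 -0.0019]
tab [0.5396 0.0551] [ 0.0011 -0.0023]
teal [ 0.4393 -0.289 ] [-0.1479 -0.3283]
tealtip [ 0.4871 -0.2648] [-0.097  -0.3112]
yellow [ 0.6607 -0.2952] [ 0.0704 -0.3664]
yelltop [ 0.7104 -0.2606] [ 0.1246 -0.3393]
3510
drum [ 0.55494212 -0.07550646  0.11509462] 316.0625 [-0.00258191 -0.13373346] -0.029705380089661906
```

```bash
python3 -m handwheel '[{"tx":0,"ty":0.006,"tz":0,"ax":0,"ay":10,"az":0,"jaw":-1},{"tx":0,"ty":0.006,"tz":0,"ax":0,"ay":10,"az":0,"jaw":-1},{"tx":0,"ty":0.0055,"tz":0,"ax":0,"ay":10,"az":0,"jaw":-1},{"tx":-0.02845,"ty":0,"tz":0.0207,"ax":0,"ay":0,"az":0,"jaw":-1},{"tx":-0.02845,"ty":0,"tz":0.0207,"ax":0,"ay":0,"az":0,"jaw":-1},{"tx":-0.02845,"ty":0,"tz":0.0207,"ax":0,"ay":0,"az":0,"jaw":-1},{"tx":-0.02845,"ty":0,"tz":0.0207,"ax":0,"ay":0,"az":0,"jaw":-1},{"tx":-0.02845,"ty":0,"tz":0.0207,"ax":0,"ay":0,"az":0,"jaw":-1},{"tx":-0.02845,"ty":0,"tz":0.0207,"ax":0,"ay":0,"az":0,"jaw":-1},{"tx":-0.02845,"ty":0,"tz":0.0207,"ax":0,"ay":0,"az":0,"jaw":-1}]'
python3 - <<'E'
from workcell import telemetry
from cam import *
o=telemetry.get_obs(); m=[.5395,.0552,.142]; print(o["q"].round(1),o["tcp_rot"].round(2)); r=rel(m,o["ee_pos"]); z=o["ee_pos"][2]; print(r,z)
dy,dd=-.200-r[1],z-.027; print("tx",.866*dy-.5*dd,"tz",.5*dy+.866*dd,"ty",-.0035-r[0])
E
```

```text
time: 3.95
ee_pos: [0.5638, -0.1419, 0.1489]
tcp_rot: [-180.0, -30.0, 98.2]
wrist_force: [0.1, -1.0, 0.2]
opening: -0.0002
grasp_force: 0.0
[-25.8  24.4  19.4 102.9  24.5  52. ] [-179.97  -30.01   98.25]
[-0.00387368 -0.19852632] 0.14885028343216888
tx -0.06220134706974668 tz 0.10478550633351563 ty 0.00037368470728712687
```

```bash
python3 -m handwheel '[{"tx":-0.0089,"ty":0,"tz":0.015,"ax":0,"ay":0,"az":0,"jaw":-1},{"tx":-0.0089,"ty":0,"tz":0.015,"ax":0,"ay":0,"az":0,"jaw":-1},{"tx":-0.0089,"ty":0,"tz":0.015,"ax":0,"ay":0,"az":0,"jaw":-1},{"tx":-0.0089,"ty":0,"tz":0.015,"ax":0,"ay":0,"az":0,"jaw":-1},{"tx":-0.0089,"ty":0,"tz":0.015,"ax":0,"ay":0,"az":0,"jaw":-1},{"tx":-0.0089,"ty":0,"tz":0.015,"ax":0,"ay":0,"az":0,"jaw":-1},{"tx":-0.0044,"ty":0,"tz":0.0075,"ax":0,"ay":0,"az":0,"jaw":-1},{"tx":-0.0044,"ty":0,"tz":0.0073,"ax":0,"ay":0,"az":0,"jaw":-1},{"tx":0,"ty":0,"tz":0,"ax":0,"ay":0,"az":0,"jaw":-1},{"tx":0,"ty":0,"tz":0,"ax":0,"ay":0,"az":0,"jaw":-1}]'
python3 snap.py w3
python3 - <<'E'
from cam import *
c=wcam("w3"); m=[.5395,.0552,.142]; print(rel(m,c["pos"]),c["pos"][2])
E
```

```text
time: 5.2
ee_pos: [0.5643, -0.1431, 0.0289]
tcp_rot: [180.0, -30.0, 98.3]
wrist_force: [1.1, 0.7, 0.2]
opening: 0.0002
grasp_force: 0.0
5.2 [-25.9  26.7   9.2  90.4  24.4  51.9] [1.1 0.7 0.2] [ 0.5643 -0.1431  0.0289] [179.96 -29.98  98.28]
[-0.00348837 -0.19978278] 0.028851169181345525
```

View pics/w3.png

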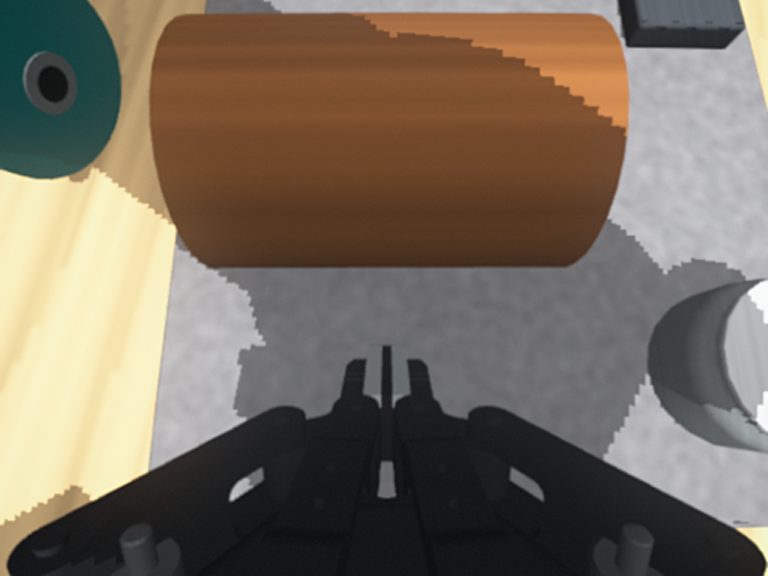

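Wrist view: the drum spans (150–628, 15–268), square to the tool. The closed fingertips at (387,350) are centred on it, with clear space to the tin (700,365). Pushing now.

```bash
python3 -m handwheel '[{"tx":0.0052,"ty":0,"tz":0.003,"ax":0,"ay":0,"az":0,"jaw":-1},{"tx":0.0052,"ty":0,"tz":0.003,"ax":0,"ay":0,"az":0,"jaw":-1},{"tx":0.00433,"ty":0,"tz":0.0025,"ax":0,"ay":0,"az":0,"jaw":-1},{"tx":0.0026,"ty":0,"tz":0.0015,"ax":0,"ay":0,"az":0,"jaw":-1},{"tx":0.00173,"ty":0,"tz":0.001,"ax":0,"ay":0,"az":0,"jaw":-1},{"tx":0.00173,"ty":0,"tz":0.001,"ax":0,"ay":0,"az":0,"jaw":-1},{"tx":0.00173,"ty":0,"tz":0.001,"ax":0,"ay":0,"az":0,"jaw":-1},{"tx":0.0026,"ty":0,"tz":0.0015,"ax":0,"ay":0,"az":0,"jaw":-1},{"tx":0.00346,"ty":0,"tz":0.002,"ax":0,"ay":0,"az":0,"jaw":-1},{"tx":0.00346,"ty":0,"tz":0.002,"ax":0,"ay":0,"az":0,"jaw":-1}]' && python3 -m handwheel '[{"tx":0.00433,"ty":0,"tz":0.0025,"ax":0,"ay":0,"az":0,"jaw":-1},{"tx":0.00433,"ty":0,"tz":0.0025,"ax":0,"ay":0,"az":0,"jaw":-1},{"tx":0.00433,"ty":0,"tz":0.0025,"ax":0,"ay":0,"az":0,"jaw":-1},{"tx":0.00433,"ty":0,"tz":0.0025,"ax":0,"ay":0,"az":0,"jaw":-1},{"tx":0.00433,"ty":0,"tz":0.0025,"ax":0,"ay":0,"az":0,"jaw":-1},{"tx":0.00433,"ty":0,"tz":0.0025,"ax":0,"ay":0,"az":0,"jaw":-1},{"tx":0.00346,"ty":0,"tz":0.002,"ax":0,"ay":0,"az":0,"jaw":-1},{"tx":0.0026,"ty":0,"tz":0.0015,"ax":0,"ay":0,"az":0,"jaw":-1},{"tx":0.00173,"ty":0,"tz":0.001,"ax":0,"ay":0,"az":0,"jaw":-1},{"tx":0.00087,"ty":0,"tz":0.0005,"ax":0,"ay":0,"az":0,"jaw":-1}]'
python3 snap.py w4
cat > drum.py <<'E'
from cam import *
import sys
c=wcam(sys.argv[1]); m=[.5395,.0552,.142]; r=rel(m,c["pos"]); print("tcp",r,c["pos"][2])
k=drum_mask(c,(0,0,512,190))
p,e=fit_drum([(c,k)],np.r_[m2w(m,(r[0],r[1]+.042,.0))[0][:2],.142]); print("drum",rel(m,p).round(4),(p[2]-m[2]).round(3),e,k.sum())
E
python3 drum.py w3; python3 drum.py w4
```

```text
time: 6.5
ee_pos: [0.5587, -0.1061, 0.0283]
tcp_rot: [-180.0, -30.0, 98.3]
wrist_force: [0.0, -1.2, -0.3]
opening: 0.0001
grasp_force: 0.1
time: 7.75
ee_pos: [0.553, -0.0667, 0.0284]
tcp_rot: [-180.0, -30.0, 98.3]
wrist_force: [0.2, -0.8, 0.2]
opening: -0.0001
grasp_force: 0.0
7.75 [-19.9  20.5   0.9  85.7  26.2  58.3] [ 0.2 -0.8  0.2] [ 0.553  -0.0667  0.0284] [-180.    -30.     98.27]
tcp [-0.00348837 -0.19978278] 0.028851169181345525
drum [-0.004 -0.128] 0.014 651.125 50611
tcp [-0.0038855  -0.12254047] 0.028361490536804937
drum [-0.0042 -0.0763] 0.016 13763.75 42326
```

```bash
python3 -m handwheel '[{"tx":0.00173,"ty":0,"tz":0.001,"ax":0,"ay":0,"az":0,"jaw":-1},{"tx":0.0026,"ty":0,"tz":0.0015,"ax":0,"ay":0,"az":0,"jaw":-1},{"tx":0.00346,"ty":0,"tz":0.002,"ax":0,"ay":0,"az":0,"jaw":-1},{"tx":0.00433,"ty":0,"tz":0.0025,"ax":0,"ay":0,"az":0,"jaw":-1},{"tx":0.00433,"ty":0,"tz":0.0025,"ax":0,"ay":0,"az":0,"jaw":-1},{"tx":0.00433,"ty":0,"tz":0.0025,"ax":0,"ay":0,"az":0,"jaw":-1},{"tx":0.00433,"ty":0,"tz":0.0025,"ax":0,"ay":0,"az":0,"jaw":-1},{"tx":0.00346,"ty":0,"tz":0.002,"ax":0,"ay":0,"az":0,"jaw":-1},{"tx":0.00346,"ty":0,"tz":0.002,"ax":0,"ay":0,"az":0,"jaw":-1},{"tx":0.0026,"ty":0,"tz":0.0015,"ax":0,"ay":0,"az":0,"jaw":-1}]' && python3 -m handwheel '[{"tx":0.0026,"ty":0,"tz":0.0015,"ax":0,"ay":0,"az":0,"jaw":-1},{"tx":0.0026,"ty":0,"tz":0.0015,"ax":0,"ay":0,"az":0,"jaw":-1},{"tx":0.0026,"ty":0,"tz":0.0015,"ax":0,"ay":0,"az":0,"jaw":-1},{"tx":0.00173,"ty":0,"tz":0.001,"ax":0,"ay":0,"az":0,"jaw":-1},{"tx":0.00173,"ty":0,"tz":0.001,"ax":0,"ay":0,"az":0,"jaw":-1},{"tx":0.00173,"ty":0,"tz":0.001,"ax":0,"ay":0,"az":0,"jaw":-1},{"tx":0.00087,"ty":0,"tz":0.0005,"ax":0,"ay":0,"az":0,"jaw":-1},{"tx":0.00087,"ty":0,"tz":0.0005,"ax":0,"ay":0,"az":0,"jaw":-1},{"tx":0,"ty":0,"tz":0,"ax":0,"ay":0,"az":0,"jaw":-1},{"tx":0,"ty":0,"tz":0,"ax":0,"ay":0,"az":0,"jaw":-1}]'
python3 snap.py w5; python3 drum.py w5
```

```text
time: 9.05
ee_pos: [0.5472, -0.0269, 0.0284]
tcp_rot: [-180.0, -30.0, 98.3]
wrist_force: [0.1, 0.9, -0.5]
opening: 0.0001
grasp_force: 0.0
time: 10.3
ee_pos: [0.5448, -0.0104, 0.0283]
tcp_rot: [-180.0, -30.0, 98.3]
wrist_force: [0.5, 0.1, 0.3]
opening: 0.0002
grasp_force: 0.0
10.3 [-15.   16.4  -4.   82.4  27.3  63.6] [0.5 0.1 0.3] [ 0.5448 -0.0104  0.0283] [-180.    -30.     98.26]
tcp [-0.00402147 -0.06567066] 0.028343402237975136
drum [-0.0046 -0.0212] 0.008 14879.25 41473
```

View pics/w5.png

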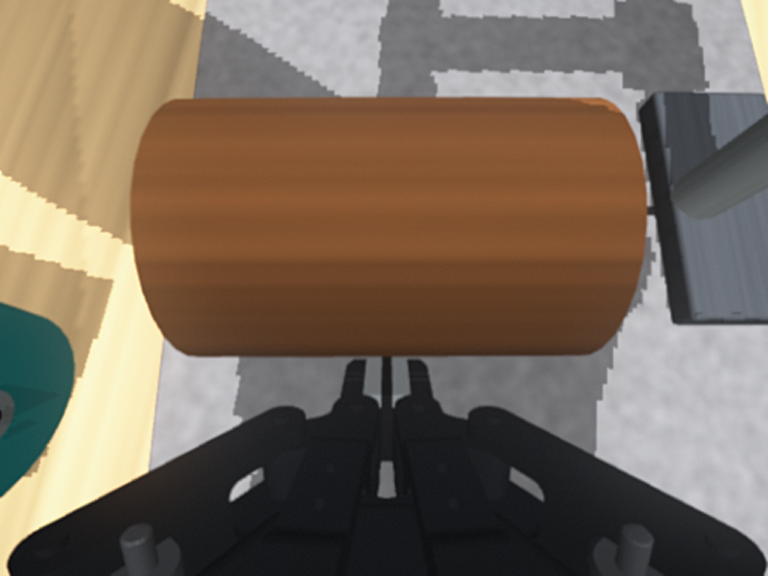

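Wrist view: the drum silhouette is (132–645, 98–355). The line appears at (651,211) between the drum and the gauge base, whose near edge runs (640–675, 95–322).

```bash
sed -i 's/(0,0,512,190)/eval(sys.argv[2])/' drum.py; cat >> drum.py <<'E'
if len(sys.argv)>3: print("line", rel(m,back(c,W(*eval(sys.argv[3])),.018)).round(4))
E
python3 drum.py w5 "(80,60,435,240)" "(651,211)"
python3 - <<'E'
from cam import *
c=wcam("w5");m=[.5395,.0552,.142]
# tangent edges: mean y from rows
for yd in(-.026,-.023,-.020,-.017):
    h=proj(c,cyl(*m2w(m,(-.004,yd,0))[0][:2],.142)); print(yd,(h[:,1].min()+.5)*1.5-.5,(h[:,1].max()+.5)*1.5-.5,(h[:,0].min()+.5)*1.5,(h[:,0].max()+.5)*1.5)
print("base corners",rel(m,back(c,W(655,93),.032)),rel(m,back(c,W(686,324),.032)))
E
```

```text
tcp [-0.00402147 -0.06567066] 0.028343402237975136
drum [-0.0045 -0.0238] 0.005 686.3125 55783
line [0.1095 0.0015]
-0.026 103.21893164928602 363.27681520364314 131.1125804483239 650.0171740883056
-0.023 94.21085094249268 353.4953261639062 132.97005228835542 648.1705493386969
-0.02 85.31550341440291 343.8114807770959 134.8099121764143 646.3410908697712
-0.017 76.53131760091792 334.22446477171763 136.6321706558711 644.528803202684
base corners [0.11004091 0.0498116 ] [ 0.10683129 -0.04999296]
```

```bash
python3 -m handwheel '[{"tx":0.00173,"ty":0,"tz":0.001,"ax":0,"ay":0,"az":0,"jaw":-1},{"tx":0.0026,"ty":0,"tz":0.0015,"ax":0,"ay":0,"az":0,"jaw":-1},{"tx":0.0026,"ty":0,"tz":0.0015,"ax":0,"ay":0,"az":0,"jaw":-1},{"tx":0.0026,"ty":0,"tz":0.0015,"ax":0,"ay":0,"az":0,"jaw":-1},{"tx":0.0026,"ty":0,"tz":0.0015,"ax":0,"ay":0,"az":0,"jaw":-1},{"tx":0.0026,"ty":0,"tz":0.0015,"ax":0,"ay":0,"az":0,"jaw":-1},{"tx":0.00173,"ty":0,"tz":0.001,"ax":0,"ay":0,"az":0,"jaw":-1},{"tx":0.00173,"ty":0,"tz":0.001,"ax":0,"ay":0,"az":0,"jaw":-1},{"tx":0.00087,"ty":0,"tz":0.0005,"ax":0,"ay":0,"az":0,"jaw":-1},{"tx":0.00043,"ty":0,"tz":0.00025,"ax":0,"ay":0,"az":0,"jaw":-1}]'
python3 snap.py w6; python3 drum.py w6 "(80,20,435,240)"
python3 snap.py t6 top; python3 - <<'E'
from cam import *
from workcell import optics
c=load("t6"); k=drum_mask(c,(230,140,262,190)); m=[.5395,.0552,.142]
p,e=fit_drum([(c,k)],np.r_[m2w(m,(-.004,-.001,0))[0][:2],.142]); print("top drum",rel(m,p),p[2]-m[2],e,k.sum())
E
```

```text
time: 11.6
ee_pos: [0.5416, 0.012, 0.0283]
tcp_rot: [-180.0, -30.0, 98.3]
wrist_force: [-0.5, 0.2, 0.6]
opening: -0.0004
grasp_force: 0.0
11.6 [-12.9  14.9  -5.8  81.1  27.8  65.9] [-0.5  0.2  0.6] [0.5416 0.012  0.0283] [-180.    -30.     98.26]
tcp [-0.00406661 -0.04309991] 0.028336401011960027
drum [-0.0048 -0.001 ] 0.01 709.6875 55718
11.65 [-12.9  14.9  -5.8  81.1  27.8  65.9] [-0.4 -0.   0.1] [0.5416 0.012  0.0284] [180.   -30.    98.27]
top drum [-0.00069489 -0.00736522] 0.05406087518664979 348.25 266
```

```bash
python3 -m handwheel '[{"tx":-0.00087,"ty":0,"tz":-0.0005,"ax":0,"ay":0,"az":0,"jaw":-1},{"tx":-0.0026,"ty":0,"tz":-0.0015,"ax":0,"ay":0,"az":0,"jaw":-1},{"tx":-0.0052,"ty":0,"tz":-0.003,"ax":0,"ay":0,"az":0,"jaw":-1},{"tx":-0.0087,"ty":0,"tz":-0.005,"ax":0,"ay":0,"az":0,"jaw":-1},{"tx":-0.0087,"ty":0,"tz":-0.005,"ax":0,"ay":0,"az":0,"jaw":-1},{"tx":-0.0087,"ty":0,"tz":-0.005,"ax":0,"ay":0,"az":0,"jaw":-1},{"tx":-0.0087,"ty":0,"tz":-0.005,"ax":0,"ay":0,"az":0,"jaw":-1},{"tx":0,"ty":0,"tz":-0.03,"ax":0,"ay":0,"az":0,"jaw":-1},{"tx":0,"ty":0,"tz":-0.03,"ax":0,"ay":0,"az":0,"jaw":-1},{"tx":0,"ty":0,"tz":-0.03,"ax":0,"ay":0,"az":0,"jaw":-1}]'
python3 snap.py w7; python3 drum.py w7 "(80,0,435,240)"
```

```text
time: 12.95
ee_pos: [0.5553, -0.0831, 0.107]
tcp_rot: [-180.0, -30.0, 98.3]
wrist_force: [0.4, 0.2, 0.2]
opening: -0.0001
grasp_force: 0.0
12.95 [-21.3  19.6   8.7  94.9  25.8  56.8] [0.4 0.2 0.2] [ 0.5553 -0.0831  0.107 ] [-180.    -30.     98.26]
tcp [-0.00394413 -0.13917573] 0.10702271728638049
drum [-0.0045 -0.0002] -0.005 388.25 16839
```

View pics/w7.png

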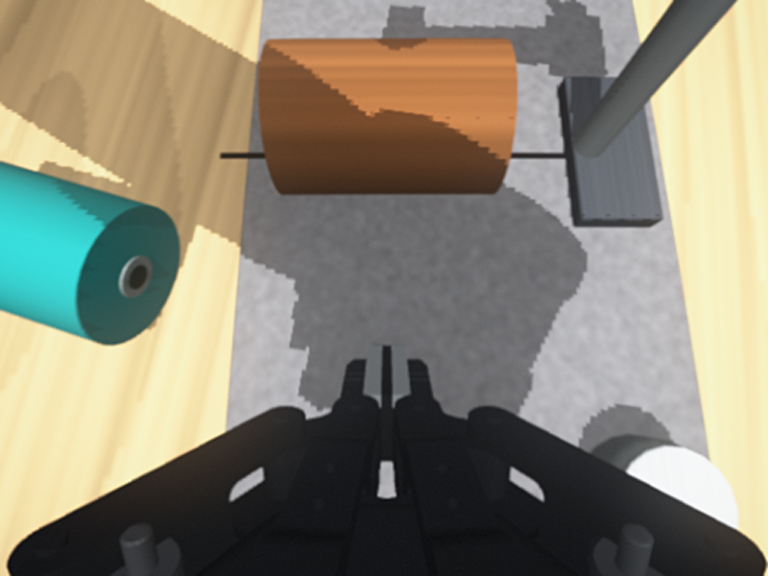

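Wrist view: the line is seen at (222–262,156) and (512–565,156) on both sides of the drum, whose silhouette is (260–516, 38–193). Checking drum against line in the same picture.

```bash
python3 - <<'E'
from cam import *
c=wcam("w7");m=[.5395,.0552,.142]
for u in((223,156),(255,156),(515,156),(562,156)): print(rel(m,back(c,W(*u),.018)).round(4))
print("base",rel(m,back(c,W(564,79),.032)),rel(m,back(c,W(577,226),.032)))
E
```

```text
[-0.1112  0.0007]
[-0.0903  0.0007]
[0.0786 0.0011]
[0.1093 0.0013]
base [0.10978129 0.04861242] [ 0.10733248 -0.05296951]
```

Line y is about +1.0 mm in my frame and the drum -0.2 mm, so it sits roughly 1 mm short of the line and aligned. Now the tab: rise, un-lean, and turn so the fingers close along mark y.

```bash
python3 -m handwheel '[{"tx":0.0225,"ty":0,"tz":-0.039,"ax":0,"ay":0,"az":0,"jaw":-1},{"tx":0.0225,"ty":0,"tz":-0.039,"ax":0,"ay":0,"az":0,"jaw":-1},{"tx":0.0225,"ty":0,"tz":-0.039,"ax":0,"ay":0,"az":0,"jaw":-1},{"tx":0.0225,"ty":0,"tz":-0.039,"ax":0,"ay":0,"az":0,"jaw":-1},{"tx":0.0225,"ty":0,"tz":-0.039,"ax":0,"ay":0,"az":0,"jaw":-1},{"tx":0,"ty":0,"tz":0,"ax":0,"ay":-10,"az":0,"jaw":0.2},{"tx":0,"ty":0,"tz":0,"ax":0,"ay":-10,"az":0,"jaw":0.2},{"tx":0,"ty":0,"tz":0,"ax":0,"ay":-10,"az":0,"jaw":0.2},{"tx":0,"ty":0,"tz":0,"ax":0,"ay":0,"az":-10,"jaw":0.2},{"tx":0,"ty":0,"tz":0,"ax":0,"ay":0,"az":-10,"jaw":0.2}]' && python3 -m handwheel '[{"tx":0,"ty":0,"tz":0,"ax":0,"ay":0,"az":-10,"jaw":0.2},{"tx":0,"ty":0,"tz":0,"ax":0,"ay":0,"az":-10,"jaw":0.2},{"tx":0,"ty":0,"tz":0,"ax":0,"ay":0,"az":-10,"jaw":0.2},{"tx":0,"ty":0,"tz":0,"ax":0,"ay":0,"az":-10,"jaw":0.2},{"tx":0,"ty":0,"tz":0,"ax":0,"ay":0,"az":-10,"jaw":0.2},{"tx":0,"ty":0,"tz":0,"ax":0,"ay":0,"az":-10,"jaw":0.2},{"tx":0,"ty":0,"tz":0,"ax":0,"ay":0,"az":-10,"jaw":0.2},{"tx":-0.0015,"ty":-0.0465,"tz":0,"ax":0,"ay":0,"az":0,"jaw":0.2},{"tx":-0.0015,"ty":-0.0465,"tz":0,"ax":0,"ay":0,"az":0,"jaw":0.2},{"tx":-0.0015,"ty":-0.0465,"tz":0,"ax":0,"ay":0,"az":0,"jaw":0.2}]'
python3 snap.py w8
```

```text
time: 14.25
ee_pos: [0.5552, -0.0818, 0.3316]
tcp_rot: [180.0, 0.0, 118.7]
wrist_force: [0.7, 0.5, -0.2]
opening: 0.0514
grasp_force: 0.0
time: 15.5
ee_pos: [0.5799, -0.2213, 0.3312]
tcp_rot: [180.0, 0.0, -171.7]
wrist_force: [-0.4, -0.1, 0.6]
opening: 0.0513
grasp_force: 0.0
15.5 [-20.9  19.9  39.2 109.3   0.  -29.2] [-0.4 -0.1  0.6] [ 0.5799 -0.2213  0.3312] [ 180.      0.   -171.72]
```

View pics/w8.png

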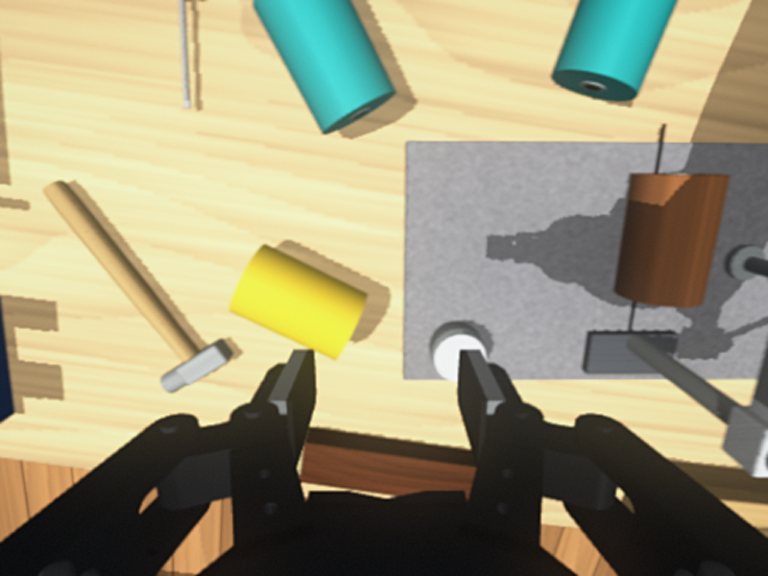

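I had the tool's y sign wrong, so it went to -y with no contact; the drum is still on the line at (672,240). Moving back to over the tab at safe height.

```bash
python3 -m handwheel '[{"tx":0,"ty":0.0467,"tz":0,"ax":0,"ay":0,"az":0,"jaw":0.2},{"tx":0,"ty":0.0467,"tz":0,"ax":0,"ay":0,"az":0,"jaw":0.2},{"tx":0,"ty":0.0467,"tz":0,"ax":0,"ay":0,"az":0,"jaw":0.2},{"tx":0,"ty":0.0467,"tz":0,"ax":0,"ay":0,"az":0,"jaw":0.2},{"tx":0,"ty":0.0467,"tz":0,"ax":0,"ay":0,"az":0,"jaw":0.2},{"tx":0,"ty":0.0467,"tz":0,"ax":0,"ay":0,"az":0,"jaw":0.2},{"tx":0,"ty":0,"tz":0,"ax":0,"ay":0,"az":0,"jaw":0.2},{"tx":0,"ty":0,"tz":0,"ax":0,"ay":0,"az":0,"jaw":0.2},{"tx":0,"ty":0,"tz":0,"ax":0,"ay":0,"az":0,"jaw":0.2},{"tx":0,"ty":0,"tz":0,"ax":0,"ay":0,"az":0,"jaw":0.2}]'
python3 snap.py w9
```

```text
time: 16.8
ee_pos: [0.5397, 0.0566, 0.3313]
tcp_rot: [-180.0, -0.0, -171.8]
wrist_force: [0.9, -0.1, -0.3]
opening: 0.0511
grasp_force: 0.0
16.8 [  6.    7.7  24.5 106.8  -0.   -2.2] [ 0.9 -0.1 -0.3] [0.5397 0.0566 0.3313] [-1.8000e+02 -1.0000e-02 -1.7182e+02]
```

View pics/w9.png

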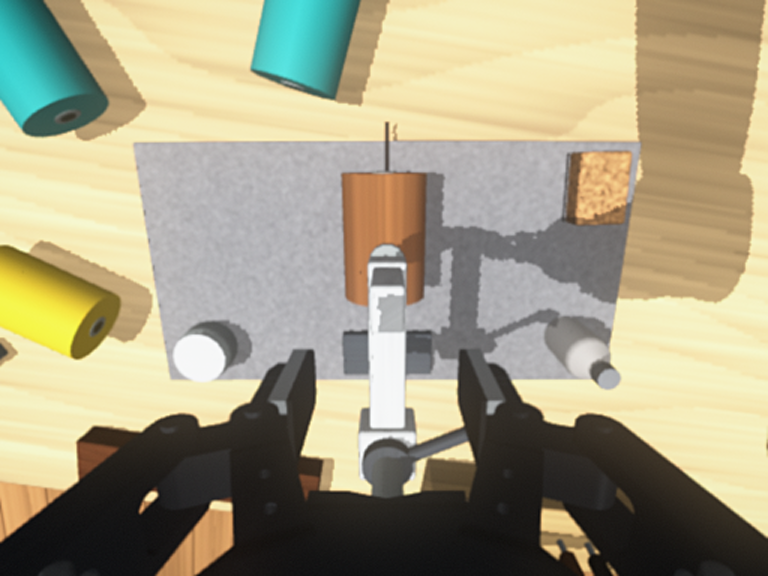

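Wrist view: the tab is at (389,275), centred between the fingers (287–487) and in line with the scribed line (388,145). The drum (343–427) is still on the line. I've now used 11 picture views, one over the limit of 10, so I'll work from numbers only. Descending and gripping the tab.

```bash
python3 -m handwheel '[{"tx":0,"ty":0,"tz":0.016,"ax":0,"ay":0,"az":0,"jaw":0.2},{"tx":0,"ty":0,"tz":0.016,"ax":0,"ay":0,"az":0,"jaw":0.2},{"tx":0,"ty":0,"tz":0.016,"ax":0,"ay":0,"az":0,"jaw":0.2},{"tx":0,"ty":0,"tz":0.016,"ax":0,"ay":0,"az":0,"jaw":0.2},{"tx":0,"ty":0,"tz":0.016,"ax":0,"ay":0,"az":0,"jaw":0.2},{"tx":0,"ty":0,"tz":0.015,"ax":0,"ay":0,"az":0,"jaw":0.2},{"tx":0,"ty":0,"tz":0,"ax":0,"ay":0,"az":0,"jaw":-0.4},{"tx":0,"ty":0,"tz":0,"ax":0,"ay":0,"az":0,"jaw":-1},{"tx":0,"ty":0,"tz":0,"ax":0,"ay":0,"az":0,"jaw":-1},{"tx":0,"ty":0,"tz":0,"ax":0,"ay":0,"az":0,"jaw":-1}]' 30
```

```text
time: 18.1
ee_pos: [0.5396, 0.057, 0.2368]
tcp_rot: [-179.9, 0.0, -171.8]
wrist_force: [-0.2, -5.9, -0.3]
opening: 0.0173
grasp_force: 35.5
```

```bash
python3 -m handwheel '[{"tx":0,"ty":0,"tz":0.003,"ax":0,"ay":0,"az":0,"jaw":-1},{"tx":0,"ty":0,"tz":0.003,"ax":0,"ay":0,"az":0,"jaw":-1},{"tx":0,"ty":0,"tz":0.003,"ax":0,"ay":0,"az":0,"jaw":-1},{"tx":0,"ty":0,"tz":0.003,"ax":0,"ay":0,"az":0,"jaw":-1},{"tx":0,"ty":0,"tz":0.003,"ax":0,"ay":0,"az":0,"jaw":-1},{"tx":0,"ty":0,"tz":0.003,"ax":0,"ay":0,"az":0,"jaw":-1},{"tx":0,"ty":0,"tz":0.003,"ax":0,"ay":0,"az":0,"jaw":-1},{"tx":0,"ty":0,"tz":0.003,"ax":0,"ay":0,"az":0,"jaw":-1},{"tx":0,"ty":0,"tz":0.003,"ax":0,"ay":0,"az":0,"jaw":-1},{"tx":0,"ty":0,"tz":0.003,"ax":0,"ay":0,"az":0,"jaw":-1}]'; python3 -c "
from workcell import telemetry
for i in range(3): print(telemetry.get_obs()['wrist_force'])"
```

```text
time: 19.35
ee_pos: [0.5397, 0.057, 0.2072]
tcp_rot: [-179.9, 0.1, -171.8]
wrist_force: [-1.8, -6.0, 2.1]
opening: 0.0174
grasp_force: 35.9
[-1.83310644 -5.96465283  2.11338386]
[-1.83310644 -5.96465283  2.11338386]
[-1.83310644 -5.96465283  2.11338386]
```

```bash
python3 -m handwheel '[{"tx":0,"ty":0,"tz":0.0005,"ax":0,"ay":0,"az":0,"jaw":-1},{"tx":0,"ty":0,"tz":0.0005,"ax":0,"ay":0,"az":0,"jaw":-1},{"tx":0,"ty":0,"tz":0.0005,"ax":0,"ay":0,"az":0,"jaw":-1},{"tx":0,"ty":0,"tz":0.0005,"ax":0,"ay":0,"az":0,"jaw":-1},{"tx":0,"ty":0,"tz":0.0005,"ax":0,"ay":0,"az":0,"jaw":-1},{"tx":0,"ty":0,"tz":0.0005,"ax":0,"ay":0,"az":0,"jaw":-1},{"tx":0,"ty":0,"tz":0.0005,"ax":0,"ay":0,"az":0,"jaw":-1},{"tx":0,"ty":0,"tz":0.0005,"ax":0,"ay":0,"az":0,"jaw":-1},{"tx":0,"ty":0,"tz":0.0005,"ax":0,"ay":0,"az":0,"jaw":-1},{"tx":0,"ty":0,"tz":0.0005,"ax":0,"ay":0,"az":0,"jaw":-1}]'
```

```text
time: 20.6
ee_pos: [0.5397, 0.057, 0.2023]
tcp_rot: [-179.9, 0.1, -171.8]
wrist_force: [-1.1, -5.0, 2.0]
opening: 0.0175
grasp_force: 35.9
```

```bash
python3 -m handwheel '[{"tx":0,"ty":0,"tz":0.0004,"ax":0,"ay":0,"az":0,"jaw":-1},{"tx":0,"ty":0,"tz":0.0004,"ax":0,"ay":0,"az":0,"jaw":-1},{"tx":0,"ty":0,"tz":0.0004,"ax":0,"ay":0,"az":0,"jaw":-1},{"tx":0,"ty":0,"tz":0.0004,"ax":0,"ay":0,"az":0,"jaw":-1},{"tx":0,"ty":0,"tz":0.0004,"ax":0,"ay":0,"az":0,"jaw":-1},{"tx":0,"ty":0,"tz":0.0004,"ax":0,"ay":0,"az":0,"jaw":-1},{"tx":0,"ty":0,"tz":0.0004,"ax":0,"ay":0,"az":0,"jaw":-1},{"tx":0,"ty":0,"tz":0.0004,"ax":0,"ay":0,"az":0,"jaw":-1},{"tx":0,"ty":0,"tz":0.0004,"ax":0,"ay":0,"az":0,"jaw":-1},{"tx":0,"ty":0,"tz":0.0004,"ax":0,"ay":0,"az":0,"jaw":-1}]'
```

```text
time: 21.85
ee_pos: [0.5396, 0.057, 0.1983]
tcp_rot: [-179.9, 0.0, -171.8]
wrist_force: [-1.6, -4.9, 2.2]
opening: 0.0171
grasp_force: 35.9
```

```bash
python3 -m handwheel '[{"tx":0,"ty":0,"tz":0.0004,"ax":0,"ay":0,"az":0,"jaw":-1},{"tx":0,"ty":0,"tz":0.0004,"ax":0,"ay":0,"az":0,"jaw":-1},{"tx":0,"ty":0,"tz":0.0004,"ax":0,"ay":0,"az":0,"jaw":-1},{"tx":0,"ty":0,"tz":0.0004,"ax":0,"ay":0,"az":0,"jaw":-1},{"tx":0,"ty":0,"tz":0.0004,"ax":0,"ay":0,"az":0,"jaw":-1},{"tx":0,"ty":0,"tz":0.0004,"ax":0,"ay":0,"az":0,"jaw":-1},{"tx":0,"ty":0,"tz":0.0004,"ax":0,"ay":0,"az":0,"jaw":-1},{"tx":0,"ty":0,"tz":0.0004,"ax":0,"ay":0,"az":0,"jaw":-1},{"tx":0,"ty":0,"tz":0.0004,"ax":0,"ay":0,"az":0,"jaw":-1},{"tx":0,"ty":0,"tz":0.0004,"ax":0,"ay":0,"az":0,"jaw":-1}]'
```

```text
time: 23.1
ee_pos: [0.5397, 0.057, 0.1943]
tcp_rot: [-179.9, 0.0, -171.8]
wrist_force: [-1.8, -6.3, 2.1]
opening: 0.0173
grasp_force: 35.9
```

```bash
python3 -m handwheel '[{"tx":0,"ty":0,"tz":0.0004,"ax":0,"ay":0,"az":0,"jaw":-1},{"tx":0,"ty":0,"tz":0.0004,"ax":0,"ay":0,"az":0,"jaw":-1},{"tx":0,"ty":0,"tz":0.0004,"ax":0,"ay":0,"az":0,"jaw":-1},{"tx":0,"ty":0,"tz":0.0004,"ax":0,"ay":0,"az":0,"jaw":-1},{"tx":0,"ty":0,"tz":0.0004,"ax":0,"ay":0,"az":0,"jaw":-1},{"tx":0,"ty":0,"tz":0.0004,"ax":0,"ay":0,"az":0,"jaw":-1},{"tx":0,"ty":0,"tz":0.0004,"ax":0,"ay":0,"az":0,"jaw":-1},{"tx":0,"ty":0,"tz":0.0004,"ax":0,"ay":0,"az":0,"jaw":-1},{"tx":0,"ty":0,"tz":0.0004,"ax":0,"ay":0,"az":0,"jaw":-1},{"tx":0,"ty":0,"tz":0.0004,"ax":0,"ay":0,"az":0,"jaw":-1}]'
```

```text
time: 24.35
ee_pos: [0.5397, 0.057, 0.1903]
tcp_rot: [-179.9, 0.1, -171.8]
wrist_force: [-1.0, -5.6, 2.5]
opening: 0.0176
grasp_force: 35.9
```

```bash
python3 -m handwheel '[{"tx":0,"ty":0,"tz":0.0004,"ax":0,"ay":0,"az":0,"jaw":-1},{"tx":0,"ty":0,"tz":0.0004,"ax":0,"ay":0,"az":0,"jaw":-1},{"tx":0,"ty":0,"tz":0.0004,"ax":0,"ay":0,"az":0,"jaw":-1},{"tx":0,"ty":0,"tz":0.0004,"ax":0,"ay":0,"az":0,"jaw":-1},{"tx":0,"ty":0,"tz":0.0004,"ax":0,"ay":0,"az":0,"jaw":-1},{"tx":0,"ty":0,"tz":0.0004,"ax":0,"ay":0,"az":0,"jaw":-1},{"tx":0,"ty":0,"tz":0.0004,"ax":0,"ay":0,"az":0,"jaw":-1},{"tx":0,"ty":0,"tz":0.0004,"ax":0,"ay":0,"az":0,"jaw":-1},{"tx":0,"ty":0,"tz":0.0004,"ax":0,"ay":0,"az":0,"jaw":-1},{"tx":0,"ty":0,"tz":0.0004,"ax":0,"ay":0,"az":0,"jaw":-1}]'
```

```text
time: 25.6
ee_pos: [0.5397, 0.057, 0.1865]
tcp_rot: [-179.9, 0.1, -171.8]
wrist_force: [-1.4, -5.7, 4.1]
opening: 0.0173
grasp_force: 36.0
```

```bash
python3 -m handwheel '[{"tx":0,"ty":0,"tz":0.0005,"ax":0,"ay":0,"az":0,"jaw":-1},{"tx":0,"ty":0,"tz":0.0005,"ax":0,"ay":0,"az":0,"jaw":-1},{"tx":0,"ty":0,"tz":0.0005,"ax":0,"ay":0,"az":0,"jaw":-1},{"tx":0,"ty":0,"tz":0.0005,"ax":0,"ay":0,"az":0,"jaw":-1},{"tx":0,"ty":0,"tz":0.0005,"ax":0,"ay":0,"az":0,"jaw":-1},{"tx":0,"ty":0,"tz":0.0005,"ax":0,"ay":0,"az":0,"jaw":-1},{"tx":0,"ty":0,"tz":0,"ax":0,"ay":0,"az":0,"jaw":-1},{"tx":0,"ty":0,"tz":0,"ax":0,"ay":0,"az":0,"jaw":-1},{"tx":0,"ty":0,"tz":0,"ax":0,"ay":0,"az":0,"jaw":-1},{"tx":0,"ty":0,"tz":0,"ax":0,"ay":0,"az":0,"jaw":-1}]'
```

```text
time: 26.85
ee_pos: [0.5397, 0.057, 0.1839]
tcp_rot: [-179.9, 0.1, -171.8]
wrist_force: [-3.0, -6.2, 5.1]
opening: 0.0172
grasp_force: 36.4
```

Touch confirmed: the foot force is about 3–5 N at this height. Releasing the tab, rising, and moving to the near side of the clamp knob with fingers shut.

```bash
python3 -m handwheel '[{"tx":0,"ty":0,"tz":0,"ax":0,"ay":0,"az":0,"jaw":-0.2},{"tx":0,"ty":0,"tz":0,"ax":0,"ay":0,"az":0,"jaw":-0.2},{"tx":0,"ty":0,"tz":0,"ax":0,"ay":0,"az":0,"jaw":-0.2},{"tx":0,"ty":0,"tz":-0.014,"ax":0,"ay":0,"az":0,"jaw":-0.2},{"tx":0,"ty":0,"tz":-0.02,"ax":0,"ay":0,"az":0,"jaw":-0.2},{"tx":0,"ty":0,"tz":-0.02,"ax":0,"ay":0,"az":0,"jaw":-0.2},{"tx":-0.0114,"ty":0.0208,"tz":0,"ax":0,"ay":0,"az":0,"jaw":-0.2},{"tx":-0.0114,"ty":0.0208,"tz":0,"ax":0,"ay":0,"az":0,"jaw":-0.2},{"tx":-0.0114,"ty":0.0208,"tz":0,"ax":0,"ay":0,"az":0,"jaw":-1},{"tx":-0.0114,"ty":0.0208,"tz":0,"ax":0,"ay":0,"az":0,"jaw":-1}]'
python3 snap.py s10 scene; python3 - <<'E'
from cam import *
c=load("s10"); m=[.5403,.0563,.142]; print(rel(m,c["pos"]),c["pos"][2])
hsv=cv2.cvtColor(c["color"],cv2.COLOR_RGB2HSV)
for k in np.linspace(0,1,3):
    ph=np.radians(60)+k; print(k,proj(c,m2w(m,(.12-.085*np.cos(ph),.085*np.sin(ph),.2155)))[0].round(1))
print("expected tab top",proj(c,m2w(m,(0,0,.216)))[0].round(1))
E
```

```text
time: 28.1
ee_pos: [0.573, 0.1481, 0.2361]
tcp_rot: [-180.0, -0.0, -171.7]
wrist_force: [-0.2, -0.3, -0.2]
opening: 0.0002
grasp_force: 0.0
28.1 [14.5 11.  17.4 96.4  0.   6.2] [-0.2 -0.3 -0.2] [0.573  0.1481 0.2361] [-1.8000e+02 -3.0000e-02 -1.7171e+02]
[0.0453574  0.08623497] 0.2361056421503536
0.0 [319.1 179.7]
0.5 [332.4 186.1]
1.0 [341.1 196.4]
expected tab top [281.6 176.3]
```

```bash
python3 -m handwheel '[{"tx":0,"ty":-0.0005,"tz":0.00975,"ax":0,"ay":0,"az":0,"jaw":-1},{"tx":0,"ty":-0.0005,"tz":0.00975,"ax":0,"ay":0,"az":0,"jaw":-1},{"tx":0,"ty":-0.0005,"tz":0.00975,"ax":0,"ay":0,"az":0,"jaw":-1},{"tx":0,"ty":-0.0005,"tz":0.00975,"ax":0,"ay":0,"az":0,"jaw":-1},{"tx":-0.006,"ty":0,"tz":0,"ax":0,"ay":0,"az":0,"jaw":-1},{"tx":-0.006,"ty":0,"tz":0,"ax":0,"ay":0,"az":0,"jaw":-1},{"tx":-0.006,"ty":0,"tz":0,"ax":0,"ay":0,"az":0,"jaw":-1},{"tx":-0.006,"ty":0,"tz":0,"ax":0,"ay":0,"az":0,"jaw":-1},{"tx":-0.006,"ty":0,"tz":0,"ax":0,"ay":0,"az":0,"jaw":-1},{"tx":-0.006,"ty":0,"tz":0,"ax":0,"ay":0,"az":0,"jaw":-1}]'
```

```text
time: 29.4
ee_pos: [0.6089, 0.1498, 0.1973]
tcp_rot: [180.0, -0.0, -171.7]
wrist_force: [-2.4, 1.3, 0.6]
opening: 0.0004
grasp_force: 0.6
```

```bash
python3 -m handwheel '[{"tx":-0.0046,"ty":0,"tz":0,"ax":0,"ay":0,"az":0,"jaw":-1},{"tx":-0.0046,"ty":0,"tz":0,"ax":0,"ay":0,"az":0,"jaw":-1},{"tx":-0.0046,"ty":0,"tz":0,"ax":0,"ay":0,"az":0,"jaw":-1},{"tx":-0.0046,"ty":0,"tz":0,"ax":0,"ay":0,"az":0,"jaw":-1},{"tx":-0.0046,"ty":0,"tz":0,"ax":0,"ay":0,"az":0,"jaw":-1},{"tx":-0.0046,"ty":0,"tz":0,"ax":0,"ay":0,"az":0,"jaw":-1},{"tx":-0.0046,"ty":0,"tz":0,"ax":0,"ay":0,"az":0,"jaw":-1},{"tx":-0.0046,"ty":0,"tz":0,"ax":0,"ay":0,"az":0,"jaw":-1},{"tx":-0.0046,"ty":0,"tz":0,"ax":0,"ay":0,"az":0,"jaw":-1},{"tx":-0.0046,"ty":0,"tz":0,"ax":0,"ay":0,"az":0,"jaw":-1}]'; python3 -c "
from cam import *
from workcell import telemetry
print(rel([.5403,.0563,.142],telemetry.get_obs()['ee_pos']))"
```

```text
time: 30.65
ee_pos: [0.6544, 0.1562, 0.1973]
tcp_rot: [-180.0, -0.0, -171.7]
wrist_force: [-0.8, -1.0, -0.8]
opening: -0.0
grasp_force: 0.5
[0.12710542 0.08276853]
```

Now 1 mm rows towards the stop.

```bash
python3 -m handwheel '[{"tx":-0.001,"ty":0,"tz":0,"ax":0,"ay":0,"az":0,"jaw":-1},{"tx":-0.001,"ty":0,"tz":0,"ax":0,"ay":0,"az":0,"jaw":-1},{"tx":-0.001,"ty":0,"tz":0,"ax":0,"ay":0,"az":0,"jaw":-1},{"tx":-0.001,"ty":0,"tz":0,"ax":0,"ay":0,"az":0,"jaw":-1},{"tx":-0.001,"ty":0,"tz":0,"ax":0,"ay":0,"az":0,"jaw":-1},{"tx":-0.001,"ty":0,"tz":0,"ax":0,"ay":0,"az":0,"jaw":-1},{"tx":-0.001,"ty":0,"tz":0,"ax":0,"ay":0,"az":0,"jaw":-1},{"tx":-0.001,"ty":0,"tz":0,"ax":0,"ay":0,"az":0,"jaw":-1},{"tx":-0.001,"ty":0,"tz":0,"ax":0,"ay":0,"az":0,"jaw":-1},{"tx":-0.001,"ty":0,"tz":0,"ax":0,"ay":0,"az":0,"jaw":-1}]'; python3 -c "
from cam import *
from workcell import telemetry
print(rel([.5403,.0563,.142],telemetry.get_obs()['ee_pos']))"
```

```text
time: 31.9
ee_pos: [0.6641, 0.1577, 0.1974]
tcp_rot: [180.0, 0.0, -171.7]
wrist_force: [-0.9, -1.4, -0.2]
opening: -0.0002
grasp_force: 0.6
[0.1368714 0.0828929]
```

```bash
python3 -m handwheel '[{"tx":-0.0005,"ty":0,"tz":0,"ax":0,"ay":0,"az":0,"jaw":-1},{"tx":-0.0005,"ty":0,"tz":0,"ax":0,"ay":0,"az":0,"jaw":-1},{"tx":-0.0005,"ty":0,"tz":0,"ax":0,"ay":0,"az":0,"jaw":-1},{"tx":-0.0005,"ty":0,"tz":0,"ax":0,"ay":0,"az":0,"jaw":-1},{"tx":-0.0005,"ty":0,"tz":0,"ax":0,"ay":0,"az":0,"jaw":-1},{"tx":-0.0005,"ty":0,"tz":0,"ax":0,"ay":0,"az":0,"jaw":-1},{"tx":-0.0005,"ty":0,"tz":0,"ax":0,"ay":0,"az":0,"jaw":-1},{"tx":0,"ty":0,"tz":0,"ax":0,"ay":0,"az":0,"jaw":-1},{"tx":0,"ty":0,"tz":0,"ax":0,"ay":0,"az":0,"jaw":-1},{"tx":0,"ty":0,"tz":0,"ax":0,"ay":0,"az":0,"jaw":-1}]'
```

```text
time: 33.15
ee_pos: [0.6669, 0.1581, 0.1973]
tcp_rot: [-180.0, -0.1, -171.7]
wrist_force: [-5.6, -1.7, 0.6]
opening: 0.0002
grasp_force: 2.8
```

The stop is felt (5.6 N) exactly where 1.0 rad is predicted. Backing off, then checking from the wrist view by image code.

```bash
python3 -m handwheel '[{"tx":0.005,"ty":0,"tz":0,"ax":0,"ay":0,"az":0,"jaw":-1},{"tx":0.01,"ty":0,"tz":0,"ax":0,"ay":0,"az":0,"jaw":-1},{"tx":0.005,"ty":0.005,"tz":-0.02,"ax":0,"ay":0,"az":0,"jaw":-1},{"tx":0,"ty":0.005,"tz":-0.03,"ax":0,"ay":0,"az":0,"jaw":-1},{"tx":0,"ty":0,"tz":-0.04,"ax":0,"ay":0,"az":0,"jaw":-1},{"tx":0,"ty":0,"tz":-0.04,"ax":0,"ay":0,"az":0,"jaw":-1},{"tx":0.03,"ty":0,"tz":-0.02,"ax":0,"ay":0,"az":0,"jaw":-1},{"tx":0.04,"ty":-0.02,"tz":0,"ax":0,"ay":0,"az":0,"jaw":-1},{"tx":0.04,"ty":-0.02,"tz":0,"ax":0,"ay":0,"az":0,"jaw":-1},{"tx":0,"ty":0,"tz":0,"ax":0,"ay":0,"az":0,"jaw":-1}]'
python3 snap.py w11; python3 snap.py s11 scene; python3 - <<'E'
from cam import *
m=[.5403,.0563,.142]; c=wcam("w11"); r=proj(c,m2w(m,(-.005,-.001,.1)))[0].astype(int); print("drum px",r)
# visible near part of the drum: mask, and line at x=-0.09
b=(max(r[0]-70,0),max(r[1]-90,0),min(r[0]+70,511),min(r[1]+70,383)); k=drum_mask(c,b)
v=int(proj(c,m2w(m,(-.04,0,.09)))[0][1])
for x in(-.055,-.04,-.025):
    v=int(proj(c,m2w(m,(x,0,.075)))[0][1]); u=np.where(k[v])[0]; 
    s=[[proj(c,cyl(*m2w(m,(-.005,y,0))[0][:2],.142))[:,0] for y in(0,)][0]]
    print(x,u.min(),u.max(),"pred y=0:",s[0].min().round(1),s[0].max().round(1))
h=cv2.cvtColor(load("s11")["color"],cv2.COLOR_RGB2GRAY); s=load("s11")
for a in(0,.5,.9,1.0):
    ph=np.radians(60)+a; p=proj(s,m2w(m,(.12-.085*np.cos(ph),.085*np.sin(ph),.2)))[0]; u,w=p.round().astype(int); print(a,p.round(1),h[w-4:w+5,u].tolist())
E
```

```text
time: 34.4
ee_pos: [0.5405, 0.1086, 0.3489]
tcp_rot: [180.0, 0.1, -171.8]
wrist_force: [0.1, 0.3, 0.7]
opening: 0.0001
grasp_force: 0.0
34.4 [ 11.4   9.9  29.1 109.   -0.    3.2] [0.1 0.3 0.7] [0.5405 0.1086 0.3489] [ 1.7999e+02  1.2000e-01 -1.7179e+02]
34.45 [ 11.4  10.1  29.2 109.    0.    3.2] [ 0.5  0.9 -0.2] [0.5419 0.1093 0.3486] [ 1.7998e+02  1.4000e-01 -1.7178e+02]
drum px [219 153]
-0.055 194 246 pred y=0: 194.5 250.3
-0.04 195 246 pred y=0: 194.5 250.3
-0.025 196 246 pred y=0: 194.5 250.3
0 [318.3 183.3] [49, 50, 48, 51, 64, 108, 146, 147, 137]
0.5 [331.4 189.6] [65, 64, 64, 64, 64, 70, 96, 120, 118]
0.9 [338.8 197.6] [110, 68, 26, 14, 7, 10, 2, 10, 3]
1.0 [340.1 199.9] [15, 15, 11, 10, 9, 5, 3, 6, 6]
```

```bash
python3 snap.py w12; python3 - <<'E'
from cam import *
m=[.5403,.0563,.142]; c=wcam("w12"); g=cv2.cvtColor(c["color"],cv2.COLOR_RGB2GRAY).astype(int)
for x in(-.09,-.08,-.072):
    u,v=proj(c,m2w(m,(x,0,.018)))[0]; a=g[int(round(v)),int(u)-8:int(u)+9]; print("line pred",u.round(1),"seen",int(u)-8+a.argmin(),a.min(),np.median(a))
b=c["color"].astype(int); v=int(proj(c,m2w(m,(-.05,0,.075)))[0][1]); s=(b[v,:,0]-b[v,:,2]); print(v,[(i,int(s[i])) for i in range(188,258)if s[i]>15][::8], [i for i in range(180,262) if s[i]>15][::len([i for i in range(180,262) if s[i]>15])-1])
E
```

```text
34.5 [ 11.4  10.2  29.3 109.    0.    3.2] [ 0.4 -0.2  0.5] [0.5427 0.1098 0.3481] [ 1.7998e+02  1.1000e-01 -1.7175e+02]
line pred 224.3 seen 224 75 184.0
line pred 224.5 seen 224 81 183.0
line pred 224.6 seen 225 79 178.0
117 [(192, 22), (200, 111), (208, 108), (216, 110), (224, 109), (232, 96), (240, 71)] [192, 247]
```

```bash
python3 -c "
from workcell import workorder
print(workorder.job_done())"
```

```text
the job is handed in; nothing more can be done
None
```

Job handed in at about 34.5 s, with no verdict returned: by my measurements the drum is 1–4 mm short of the line, the gauge foot pressed it with about 3–5 N when I let go of the tab, and the clamp lever is at its stop; I viewed 11 pictures against the limit of 10.

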